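# Dry-brush a record on a hand-cranked turntable and stop it at the pointer

### The job

Brush the record: with the crank, spin the turntable clockwise (seen from above) up to 20 turns a minute and keep the platter steadily at that speed, within 3 turns a minute, for 6 seconds or a little more; then bring it to a standstill with the lug on the platter's rim right in front of the fixed pointer (the pointer within the lug's width) and let go of the crank. The crank, on top in the middle, drives the platter only through a slipping fluid hub, so watch the platter and not the crank; work with the crank alone without touching record or platter, never let the platter run faster than 28 turns a minute or turn backwards under the brush, and leave the other things where they are.

Things in the scene. Friction and masses are not known exactly. Their poses are not given: they have to be found in the camera images.
- deck: Turntable base: dark wooden plinth with black top, fixed, 400 x 460 mm, top 70 mm above the table. Origin: centre of its underside; x away from the robot side, y to the left at yaw 0, z up. In this frame the vertical axis shared by platter and crank is at x 0, y +30 mm. At the back left corner a post with an arm (top 63 mm above the deck) rests a brush on the outer half of the record.
- platter (a joint): Angle (rad) of the platter against the deck: a 304 mm aluminium disc carrying the black record (top 106 mm above the table); unlimited, positive = clockwise from above, 0 = lug along the deck's +x. Nominal 2.5 kg, inertia 0.029 kg m2 (mass may differ by 40 %); drag of brush and bearing about 0.014 N m (may differ by 30 %) plus 0.005 N m per rad/s. 20 turns a minute = 2.09 rad/s.
- crank (a joint): Angle (rad) of the steel crank RELATIVE TO THE PLATTER, unlimited, positive = clockwise; 0 = arm over the lug. It sits on the platter's axis on a fluid hub that drives the platter with 0.04 N m per rad/s of this joint's speed (either sign): the platter follows with a time constant of about 0.6 s, runs about 0.6 rad/s slower than the crank, brakes if the crank is held, and has no fixed angle to it.
- crank_axis (a point): Fixed point on the vertical axis of crank and platter at the height of the arm's top face, 137 mm above the table.
- knob_grip (a point): Point on the axis of the crank's knob at the height to grip, 169 mm above the table, 55 mm from the crank axis. The knob is an upright wooden cylinder, 26 mm across and 55 mm high, standing on the arm's end (arm top 137 mm, knob top 192 mm above the table); it spins freely on its pin, so the hand need not turn while it goes round.
- lug (a point): Middle of the outer top edge of the lug, an aluminium block 30 mm wide that sticks out 26 mm from the platter's rim; 178 mm from the platter axis, 104 mm above the table.
- pointer (a point): Where the lug's point must stop: on the lug's circle, 178 mm from the platter axis, 7 mm in front of the tip of the fixed pointer, a thin upright aluminium blade (8 mm thick, 34 mm high) on the deck's front left corner, at 135 degrees counterclockwise from the deck's +x seen from the platter axis.
- puck: Bystander: steel record weight 60 mm across, 32 mm high, on the deck's front right corner; origin under its centre.
- bottle: Bystander: small amber bottle 38 mm across, 85 mm high, at the right edge of the deck, behind the middle; origin under its centre.
- jar: Bystander: lidded pale ceramic jar, 104 mm across, 131 mm high, on the table at the right; origin under its centre.
- mug: Bystander: mug 80 mm across, 90 mm high, on the table at the left; origin under its centre.
- remote: Bystander: black remote control 170 x 45 x 18 mm, on the table at the near right; origin under its centre.

How it is judged:
By the outcome, as a careful person would: the job done as asked, in the order asked, and still so for the second after the job is handed in, with the robot touching nothing.
It also fails if it takes over 58 s, if anything falls off the work surface, if the arm or the gripper's body presses on something with over 40 N, if the wrist force passes 120 N, or if a joint passes its speed limit or range.

### The arm

A 7-joint arm with a two-finger parallel gripper is mounted at the origin on the work surface. World frame = base frame: x ahead of the robot, y to its left, z up, the work surface at z = 0. Lengths are in mm, angles in rad, forces in N, time in s.
With the tool pointing down it reaches from about 400 to 875 mm from the base axis. Payload 4.4 kg.
Tool frame: the origin (TCP) lies midway between the tips of the shut fingers; the grasp point (between the pads) lies 19 mm behind it; z points along the fingers, y is the line along which they close (so a half turn about z gives the same grasp; the last joint's range is limited). The gripper opens to 85 mm and grips with 20 to 120 N. Pads are 22 mm wide; open, the fingers measure 114 mm over their backs; the gripper's body (76 mm by 85 mm) begins 54 mm behind the grasp point. The pads swing forward as they close: fully open they stand 13 mm farther back than shut.
Start: joints at [-1.285, 0.628, 0.038, 1.517, -0.027, 0.996, -0.02], TCP at [223.959, 610.213, 231.313] pointing down, gripper open.
Joint ranges: [-3.06, 3.06], [-0.37, 2.12], [-1.25, 1.32], [0.18, 2.47], [-1.1, 4.24], [0.23, 1.98], [-2.94, 2.94]. Speed limits (rad/s): [2.57, 2.57, 3.14, 3.14, 3.14, 3.14, 3.14].

### API

Orientations are given as a rotation vector (axis times angle).
In Python, from bench import arm, vision gives the robot as it stands. The module is installed in compiled form; this text tells all that it offers.
- The arm moves only by the tool play_rows, never from a script. Its argument "steps" is a list that holds one entry, the list of rows, each a list of 5 numbers: the shift along the tool's x, y, z each as a share of 0.2 m, from -1 to 1, then the turn about the tool's z as a share of 180 degrees, from -1 to 1, then the opening, from 0 (shut) to 1 (fully open). In form: [[[dx, dy, dz, twist, grip], ...]]. A call has 1 to 20 rows; each row is the pose to reach, as a shift and turn from the pose commanded when the call began, along the tool's axes at that moment, turning the shorter way round; what a row does not reach only later rows make up. A row lasts 1/8 s, in which the tool goes at most 62.5 mm and 10.7 degrees, less where a joint would pass 70% of its speed; a pose out of reach is approached as far as the arm can. A call with a number of a shift or a turn outside -1 to 1 is refused whole. A call with a gripper value outside its range is refused whole. The fingers move at their own pace and stop on an object; "newtons" is the grip in N (left out, the last holds). Time passes only in rows, so rows that repeat a pose let the fingers close. It gives the time, the measured TCP pose, the force, the opening and the grip force at its end, in the units of the state.
- arm.read_state(): the state, without advancing time (a new reading comes with each control period).
- vision.get_image(name): name is "scene" or "side" or "wrist"; returns the picture (384x512x3 uint8, blue, green, red); there is no depth.
- vision.camera_params(name): a dict with "fx", "fy", "cx", "cy" (pixels), "T" (4x4, takes a point from camera to world coordinates). Camera axes: x right, y down, z forward; pixel columns grow to the right and rows downward; lengths in mm; the calibration is good to about 2 mm. The wrist camera is an equidistant fisheye: a pixel r from the principal point sees the ray r / f radians off the axis. A picture is of the moment at which its call begins: read the wrist's pose just before it. camera_params takes no time and is no camera call; for the wrist camera it gives the pose at the moment of the call.
- arm.finish_job(): hands the job in; it is judged then, once.
The state is a dict: "t": time; "joint_positions": joint angles; "qd": joint speeds; "tau": joint torques, N m; "ee_pos": TCP position; "orientation": TCP orientation; "ft_force": force on the tool from outside, world axes, zero at the start; "ft_torque": the same for the moment, N m; "finger_gap": finger opening in mm; "finger_force": force on a finger pad.
Only numpy, scipy, OpenCV 4.12 (cv2) and the standard library are available. Lean on these libraries where they do the work, as an engineer would, in place of code of your own. Each camera call takes 0.05 s, during which the arm holds its last target. There are 200 camera calls.

## Working session

There is one attempt and no reset: what is moved stays moved. The work goes in short steps, Python scripts to look and compute and a tool call to move; the robot and the scene stay as the last step left them, time stands still between calls to the robot, and variables do not carry over. Pictures are saved under pics/ and viewed, at most 10 in all, crops included, and the job is handed in when it is done.

Besides the shell and the picture viewer there is one more tool, called after "Emit:" as name(argument=value, ...), one argument or row to a line, values as JSON. play_rows: Moves the arm, as the interface text tells. Its arguments: {"type":"object","properties":{"steps":{"type":"array","items":{"type":"array","items":{"type":"array","items":{"type":"number","minimum":-1,"maximum":1}}}},"newtons":{"type":"number"}},"required":["steps"]}

```bash
mkdir -p pics
python3 - <<'E'
from bench import arm, vision
import cv2, numpy as np
s=arm.read_state(); print({k:np.round(v,3).tolist() for k,v in s.items()})
for n in("scene","side"):
    p=vision.camera_params(n); print(n,p["fx"],p["fy"],p["cx"],p["cy"],np.round(p["T"],4).tolist())
    im=vision.get_image(n); cv2.imwrite(f"pics/{n}0.png",im)
    cv2.imwrite(f"pics/{n}0b.png",cv2.resize(im,(800,600),interpolation=cv2.INTER_CUBIC))
E
```

```text
{'t': 0.0, 'joint_positions': [-1.285, 0.629, 0.038, 1.518, -0.027, 0.996, -0.02], 'qd': [0.0, -0.001, 0.0, 0.001, 0.002, 0.0, 0.001], 'tau': [-0.0, -56.34, 1.226, -19.345, 0.011, 0.011, -0.0], 'ee_pos': [223.74, 609.587, 230.379], 'orientation': [-0.55, -3.093, 0.003], 'ft_force': [0.64, 0.359, -1.695], 'ft_torque': [-0.067, -0.008, 0.007], 'finger_force': 0.0, 'finger_gap': 85.444}
scene 355.59141192168966 355.59141192168966 254.3498486524996 186.376307892096 [[0.3565, 0.6606, -0.6607, 1320.3665], [0.9342, -0.2419, 0.2622, -290.7097], [0.0134, -0.7106, -0.7034, 970.7109], [0.0, 0.0, 0.0, 1.0]]
side 365.45769092432795 365.45769092432795 259.67897935390175 187.35497733599854 [[0.9942, -0.0885, 0.0617, 466.9203], [-0.1065, -0.7119, 0.6941, -919.957], [-0.0175, -0.6967, -0.7172, 1129.9327], [0.0, 0.0, 0.0, 1.0]]
```

View pics/scene0b.png

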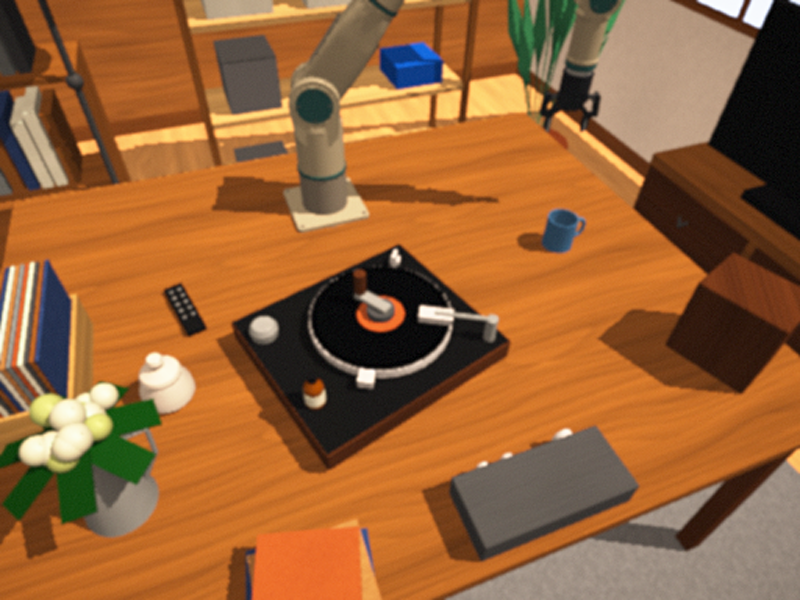

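View pics/side0b.png

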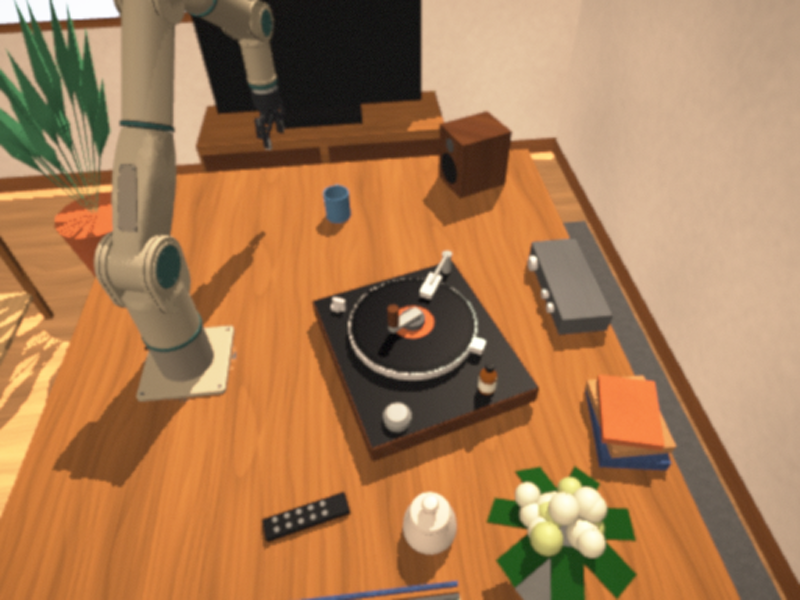

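Scene (800x600 picture): deck centre about (372,345), crank hub (380,310), knob (360,283), lug (366,378), pointer (395,258). Side: hub (412,318), knob (393,320), lug (478,346), pointer (338,304). I'll enlarge both now.

Run:
```python
import cv2
for n,(x0,y0) in {"scene":(145,150),"side":(197,155)}.items():
    im=cv2.imread(f"pics/{n}0.png")[y0:y0+150,x0:x0+190]
    c=cv2.resize(im,None,fx=4,fy=4,interpolation=cv2.INTER_CUBIC)
    cv2.imwrite(f"pics/{n}0c.png",c)
```

```text
(no output)
```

View pics/scene0c.png

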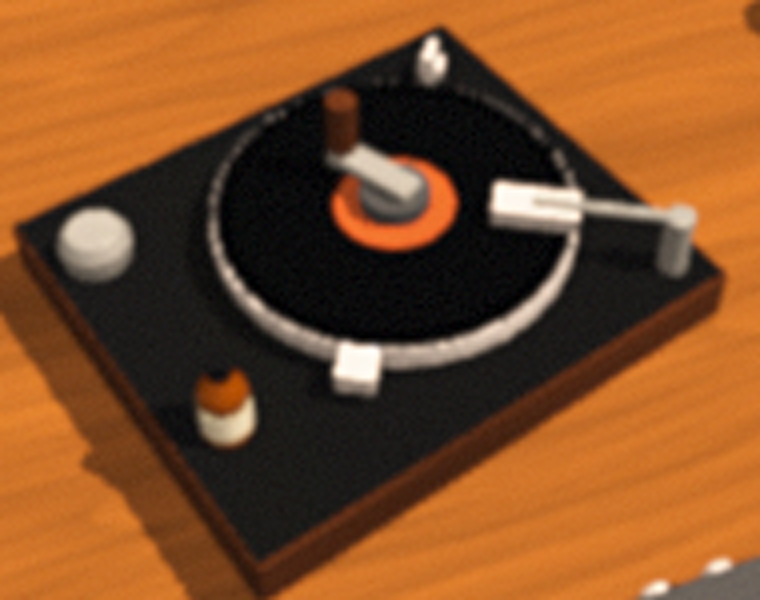

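View pics/side0c.png

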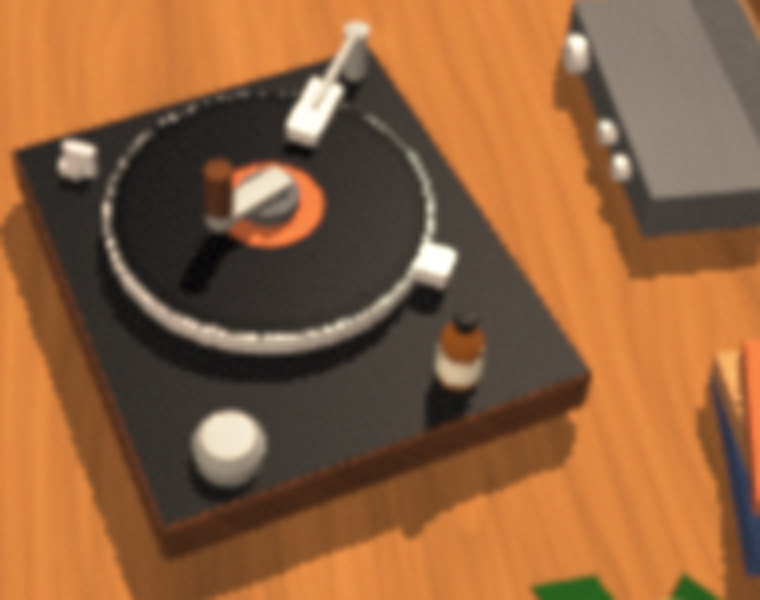

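```bash
cat > h.py <<'E'
import numpy as np
from bench import vision
from scipy.optimize import least_squares
O={"scene":(145,150),"side":(197,155)}
P={n:vision.camera_params(n) for n in O}
def orig(n,u): return np.array(O[n])+(np.array(u)+.5)/4-.5
def proj(n,X):
    p=P[n];T=p["T"];c=T[:3,:3].T@(np.asarray(X,float)-T[:3,3])
    return np.array([p["fx"]*c[0]/c[2]+p["cx"],p["fy"]*c[1]/c[2]+p["cy"]])
def onz(n,uv,z):
    p=P[n];T=p["T"];d=T[:3,:3]@np.array([(uv[0]-p["cx"])/p["fx"],(uv[1]-p["cy"])/p["fy"],1])
    return T[:3,3]+d*(z-T[2,3])/d[2]
def tri(a,b):
    r=least_squares(lambda X:np.r_[proj("scene",X)-a,proj("side",X)-b],[550,0,100]);return r.x,np.abs(r.fun).max()
E
python3 - <<'E'
from h import *
C={"FL":((440,28),(15,152),-200,230),"FR":((18,228),(163,525),-200,-230),"BR":((262,562),(590,378),200,-230),"BL":((722,278),(370,52),200,230)}
for k,v in C.items(): print(k,*[np.round(x,1) for x in tri(orig("scene",v[0]),orig("side",v[1]))])
for k,a,b in [("knobtop",(341,97),(219,167)),("knobbot",(341,152),(217,217)),("label",(395,203),(275,205)),("lug",(356,374),(452,267)),("ptr",(432,40),(77,145))]:
    print(k,*[np.round(x,1) for x in tri(orig("scene",a),orig("side",b))])
def D(p,v): c,s=np.cos(p[2]),np.sin(p[2]);return [p[0]+c*v[0]-s*v[1],p[1]+s*v[0]+c*v[1],v[2]]
def f(p):
    r=[]
    for a,b,x,y in C.values(): 
        X=D(p,(x,y,70)); r+=[proj("scene",X)-orig("scene",a),proj("side",X)-orig("side",b)]
    X=D(p,(0,30,106)); r+=[proj("scene",X)-orig("scene",(395,203)),proj("side",X)-orig("side",(275,205))]
    return np.concatenate(r)
r=least_squares(f,[550,0,0.3]);print(r.x,np.round(r.fun,1))
p=r.x;ax=D(p,(0,30,137));a=np.radians(135)
pt=D(p,(178*np.cos(a),30+178*np.sin(a),104));print("axis",ax,"ptr",pt, proj("scene",pt),proj("side",pt))
for n,u in(("scene",(341,97)),("side",(219,167))):
    k=onz(n,orig(n,u),192)-ax;print(n,k,np.hypot(k[0],k[1]),np.degrees(np.arctan2(k[1],k[0])))
for n,u in(("scene",(356,374)),("side",(452,267))):
    k=onz(n,orig(n,u),104)-ax;print("lug",k,np.hypot(k[0],k[1]),np.degrees(np.arctan2(k[1],k[0])))
E
```

```text
FL [319.5 105.4  70.3] 0.1
FR [ 440.7 -323.8   68.8] 0.3
BR [ 815.3 -218.7   66.9] 1.2
BL [695.9 212.   65.7] 0.1
knobtop [513.7 -56.  196.7] 0.1
knobbot [509.7 -57.  131.5] 0.1
label [564.5 -29.7 112.1] 0.5
lug [ 712.9 -114.1  105.2] 1.0
ptr [383.5  70.7 112.7] 0.7
[ 5.67431017e+02 -5.48770811e+01  2.72432542e-01] [ 1.2 -1.4 -1.6 -1.1 -2.  -0.9 -1.   2.  -1.5  3.   1.3 -1.   2.7 -1.
  0.2 -2.2  0.3  0.4 -1.8 -0.1]
axis [np.float64(559.3587650703492), np.float64(-25.98350475125314), 137] ptr [np.float64(404.26862473570424), np.float64(61.372367237870264), 104] [251.83875523 166.11754612] [221.1902999  192.94944521]
scene [-51.0113767  -28.18654636  55.        ] 58.280716781505205 -151.07697405087765
side [-45.22592626 -26.32657521  55.        ] 52.33042106262292 -149.79578188666085
lug [150.41861017 -85.47371194 -33.        ] 173.0072649307501 -29.606924900317022
lug [155.21103567 -91.8341354  -33.        ] 180.34404347691142 -30.611645235087607
```

Emit:
play_rows(
  steps=[
    [[-0.21,-0.22,0,0,1],[-0.42,-0.44,0,0,1],[-0.63,-0.66,0,0,1],[-0.84,-0.88,0,0,1]],
  ],
)

```text
t: 0.6
ee_pos: [321.5, 385.1, 231.1]
orientation: [0.55, 3.093, -0.0]
ft_force: [0.5, 1.0, 0.1]
finger_gap: 85.6
finger_force: 0.0
```

Emit:
play_rows(
  steps=[
    [[-0.21,-0.22,0,0,1],[-0.42,-0.44,0,0,1],[-0.63,-0.66,0,0,1],[-0.83,-0.87,0,0,1]],
  ],
)

```text
t: 1.1
ee_pos: [417.4, 164.6, 231.3]
orientation: [0.55, 3.093, -0.0]
ft_force: [0.3, 0.1, 0.4]
finger_gap: 85.6
finger_force: 0.0
```

Emit:
play_rows(
  steps=[
    [[-0.21,-0.22,0,0,1],[-0.42,-0.44,0,0,1],[-0.63,-0.66,0,0,1],[-0.83,-0.87,0,0,1],[-0.83,-0.87,0,0,1]],
  ],
)

```text
t: 1.72
ee_pos: [513.7, -59.8, 231.1]
orientation: [0.563, 3.089, -0.004]
ft_force: [-0.5, 0.6, -0.5]
finger_gap: 85.3
finger_force: 0.0
```

Run:
```python
from bench import arm, vision
import cv2, numpy as np
s=arm.read_state(); print({k:np.round(s[k],3).tolist() for k in("t","ee_pos","orientation","joint_positions","ft_force")})
p=vision.camera_params("wrist"); print(p["fx"],p["fy"],p["cx"],p["cy"],np.round(p["T"],4).tolist())
np.savez("w1.npz",**p)
im=vision.get_image("wrist"); cv2.imwrite("pics/w1.png",im)
cv2.imwrite("pics/w1b.png",cv2.resize(im,(800,600),interpolation=cv2.INTER_CUBIC))
```

```text
{'t': 1.725, 'ee_pos': [513.703, -59.825, 231.06], 'orientation': [0.563, 3.089, -0.004], 'joint_positions': [-0.025, 0.441, 0.121, 1.888, -0.067, 0.815, 1.34], 'ft_force': [-0.531, 0.637, -0.539]}
297.3186396354542 297.3186396354542 260.2577318588086 188.5238385811224 [[0.3526, 0.8967, 0.2677, 445.4913], [0.9358, -0.3371, -0.1034, -35.0121], [-0.0025, 0.2869, -0.958, 374.0534], [0.0, 0.0, 0.0, 1.0]]
```

View pics/w1b.png

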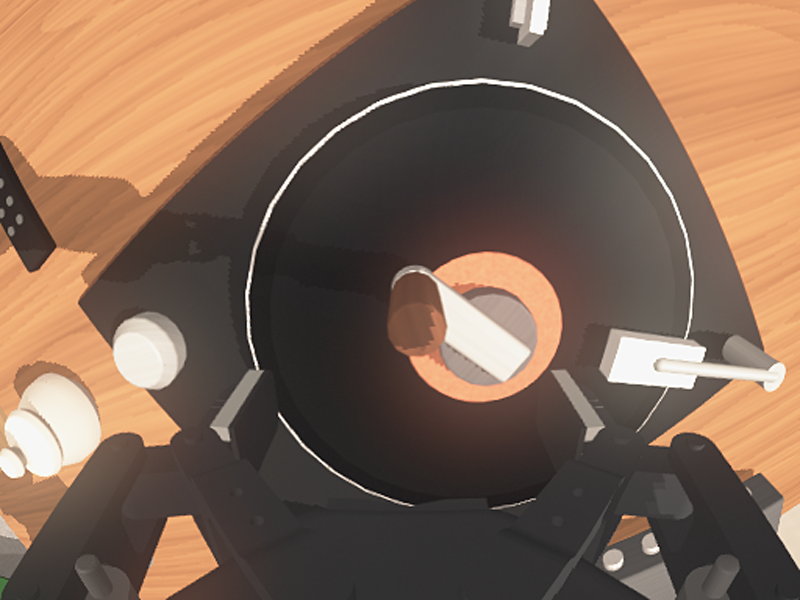

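Wrist picture (800x600): knob top centre (416,329), knob foot (412,280), label from 408 to 562 across and 251 to 403 down, pointer tip about (520,40), brush at (655,358).

```bash
cat >> h.py <<'E'
def wray(p,u800):
    u=(np.array(u800,float)+.5)*.64-.5; d=u-[p["cx"],p["cy"]]; r=np.hypot(*d); th=r/p["fx"]
    return p["T"][:3,:3]@np.r_[np.sin(th)*d/r,np.cos(th)]
def wz(p,u,z):
    d=wray(p,u);T=p["T"];return T[:3,3]+d*(z-T[2,3])/d[2]
E
python3 - <<'E'
from h import *
w=dict(np.load("w1.npz"))
def circ(pts,z):
    X=np.array([wz(w,u,z)[:2] for u in pts]);r=least_squares(lambda q:np.hypot(*(X-q[:2]).T)-q[2],[560,-27,100]);return r.x,r.fun
print("label",circ([(408,327),(562,327),(485,251),(483,403),(430,275),(540,275)],106))
print("rim",circ([(247,300),(692,290),(480,80),(300,180),(630,160),(395,503),(655,413)],105))
print("knobtop",wz(w,(416,329),192),"foot",wz(w,(413,280),137))
k=onz("scene",orig("scene",(341,97)),192);print(k)
# two-view knob top (wrist+scene+side) height
def res(X):
    c=w["T"][:3,:3].T@(X-w["T"][:3,3]);th=np.arctan2(np.hypot(c[0],c[1]),c[2]);uv=w["fx"]*th*c[:2]/np.hypot(c[0],c[1])+[w["cx"],w["cy"]]
    return np.r_[proj("scene",X)-orig("scene",(341,97)),proj("side",X)-orig("side",(219,167)),uv-((np.array([416,329])+.5)*.64-.5)]
r=least_squares(res,[513,-56,192]);print(r.x,r.fun)
print("ptr top",wz(w,(524,42),104),wz(w,(520,44),104))
E
```

```text
label (array([560.43353625, -26.43215774,  50.207408  ]), array([-1.50781984, -0.10482526,  1.28859463,  0.78992042,  0.77122387,
       -1.23709383]))
rim (array([563.376303  , -28.15303569, 150.29759305]), array([ 1.39319458,  1.00979997,  5.34539862, -2.61443914, -5.64892149,
       -1.28649684,  1.8014643 ]))
knobtop [511.67599475 -56.3747568  192.        ] foot [505.19547819 -54.71809782 137.        ]
[508.34738837 -54.17005111 192.        ]
[510.90412077 -56.02220522 194.46591732] [-0.3284063   0.07700051 -0.84986528  0.37962987  0.15854434  0.13624971]
ptr top [400.95504548  53.99074742 104.        ] [401.48169421  51.17743827 104.        ]
```

Emit:
play_rows(
  steps=[
    [[0,0,0.15,0,1],[0,0,0.3,0,1],[0,0,0.4,0,1],[0,0,0.4,0,1],[0,0,0.4,0,0],[0,0,0.4,0,0],[0,0,0.4,0,0],[0,0,0.4,0,0],[0,0,0.4,0,0]],
  ],
  newtons=30,
)

```text
t: 2.9
ee_pos: [513.1, -54.3, 152.0]
orientation: [0.55, 3.092, -0.0]
ft_force: [-1.7, -1.7, 6.9]
finger_gap: 25.3
finger_force: 30.1
```

Run:
```python
from bench import arm, vision
import cv2, numpy as np
s=arm.read_state(); print({k:np.round(s[k],3).tolist() for k in("t","ee_pos","orientation","joint_positions","ft_force","finger_gap","finger_force")})
im=vision.get_image("side"); cv2.imwrite("pics/s2.png",im)
cv2.imwrite("pics/s2c.png",cv2.resize(im[155:305,197:387],None,fx=4,fy=4,interpolation=cv2.INTER_CUBIC))
```

```text
{'t': 2.9, 'ee_pos': [513.091, -54.309, 151.98], 'orientation': [0.55, 3.092, -0.0], 'joint_positions': [-0.015, 0.553, 0.097, 1.972, -0.088, 0.619, 1.357], 'ft_force': [-1.749, -1.669, 6.896], 'finger_gap': 25.309, 'finger_force': 30.133}
```

View pics/s2c.png

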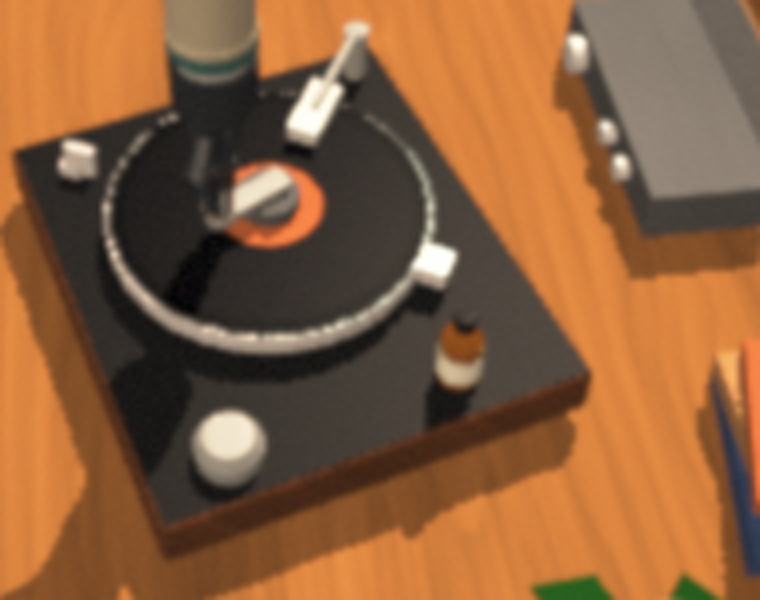

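The fingers hold the knob (crop 215,190) with a 25.3 mm gap; the lug is at (437,262), and the pointer at (77,160) stays in view. Next I compute the circle rows.

```bash
cat > rows.py <<'E'
import numpy as np, json
def rows(phi0,inc,R=55.):
    p=np.radians(phi0);f=p+np.radians(np.cumsum(inc))
    print(json.dumps([[[round(float(R/200*(np.cos(a)-np.cos(p))),3),round(float(R/200*(np.sin(a)-np.sin(p))),3),0,0,0] for a in f]]),"end",phi0+sum(inc),len(inc))
E
python3 - <<'E'
from rows import *
rows(-50.5,[2,4,6.5,9,11.5,14,16.5,18.5]+[19.5]*12)
rows(265.5,[19.5]*20)
E
```

```text
[[[0.007, 0.006, 0, 0, 0], [0.021, 0.019, 0, 0, 0], [0.042, 0.043, 0, 0, 0], [0.066, 0.079, 0, 0, 0], [0.087, 0.13, 0, 0, 0], [0.1, 0.195, 0, 0, 0], [0.093, 0.274, 0, 0, 0], [0.06, 0.356, 0, 0, 0], [-0.002, 0.426, 0, 0, 0], [-0.083, 0.471, 0, 0, 0], [-0.175, 0.487, 0, 0, 0], [-0.267, 0.471, 0, 0, 0], [-0.348, 0.426, 0, 0, 0], [-0.409, 0.356, 0, 0, 0], [-0.444, 0.269, 0, 0, 0], [-0.448, 0.176, 0, 0, 0], [-0.42, 0.087, 0, 0, 0], [-0.364, 0.013, 0, 0, 0], [-0.287, -0.039, 0, 0, 0], [-0.196, -0.062, 0, 0, 0]]] end 265.5 20
[[[0.093, 0.009, 0, 0, 0], [0.177, 0.048, 0, 0, 0], [0.244, 0.113, 0, 0, 0], [0.285, 0.196, 0, 0, 0], [0.296, 0.289, 0, 0, 0], [0.276, 0.379, 0, 0, 0], [0.226, 0.458, 0, 0, 0], [0.153, 0.516, 0, 0, 0], [0.065, 0.546, 0, 0, 0], [-0.029, 0.545, 0, 0, 0], [-0.116, 0.512, 0, 0, 0], [-0.188, 0.453, 0, 0, 0], [-0.235, 0.373, 0, 0, 0], [-0.253, 0.281, 0, 0, 0], [-0.24, 0.189, 0, 0, 0], [-0.197, 0.107, 0, 0, 0], [-0.128, 0.044, 0, 0, 0], [-0.043, 0.007, 0, 0, 0], [0.05, 0.001, 0, 0, 0], [0.14, 0.026, 0, 0, 0]]] end 655.5 20
```

Emit:
play_rows(
  steps=[
    [[0.007,0.006,0,0,0],[0.021,0.019,0,0,0],[0.042,0.043,0,0,0],[0.066,0.079,0,0,0],[0.087,0.13,0,0,0],[0.1,0.195,0,0,0],[0.093,0.274,0,0,0],[0.06,0.356,0,0,0],[-0.002,0.426,0,0,0],[-0.083,0.471,0,0,0],[-0.175,0.487,0,0,0],[-0.267,0.471,0,0,0],[-0.348,0.426,0,0,0],[-0.409,0.356,0,0,0],[-0.444,0.269,0,0,0],[-0.448,0.176,0,0,0],[-0.42,0.087,0,0,0],[-0.364,0.013,0,0,0],[-0.287,-0.039,0,0,0],[-0.196,-0.062,0,0,0]],
  ],
)

```text
t: 5.45
ee_pos: [546.2, -79.7, 152.0]
orientation: [0.551, 3.09, 0.0]
ft_force: [1.5, 1.8, 4.3]
finger_gap: 25.5
finger_force: 30.2
```

```bash
cat > lug.py <<'E'
from h import *
from bench import arm
import cv2
AX=np.array([560.3,-26.7])
def ang(im,n,show=False):
    g=im.min(2).astype(np.float32); A=np.arange(-180,180,1.)
    b=np.zeros(360)
    for r in(164,168,172):
        uv=np.array([proj(n,[AX[0]+r*np.cos(a),AX[1]+r*np.sin(a),104]) for a in np.radians(A)],np.float32)
        b+=cv2.remap(g,uv[:,:1],uv[:,1:],cv2.INTER_LINEAR)[:,0]/3
    i=np.flatnonzero(b>110); return (np.round(b,0)[::3] if show else None), A[i].tolist(), b[i].round().tolist()
def look(tag,n="side"):
    s=arm.read_state(); im=vision.get_image(n); cv2.imwrite(f"pics/{tag}.png",im)
    print(s["t"],s["ee_pos"].round(1) if hasattr(s["ee_pos"],"round") else s["ee_pos"],np.round(s["ft_force"],1),s["finger_gap"]); print(*ang(im,n)[1:])
E
python3 - <<'E'
from lug import *
look("A")
print(ang(cv2.imread("pics/s2.png"),"side"))
print(ang(cv2.imread("pics/scene0.png"),"scene"))
E
```

```text
5.45 [546.2 -79.7 152. ] [1.5 1.8 4.3] 25.529581276542572
[-180.0, -179.0, -178.0, -177.0, -176.0, -175.0, -174.0, 58.0, 59.0, 60.0, 61.0, 62.0, 63.0, 64.0, 65.0, 66.0, 67.0, 68.0, 69.0, 70.0, 171.0, 172.0, 173.0, 174.0, 175.0, 176.0, 177.0, 178.0, 179.0] [233.0, 222.0, 189.0, 161.0, 142.0, 128.0, 114.0, 136.0, 189.0, 218.0, 222.0, 210.0, 193.0, 193.0, 204.0, 218.0, 229.0, 228.0, 203.0, 152.0, 152.0, 198.0, 227.0, 236.0, 238.0, 239.0, 240.0, 240.0, 240.0]
(None, [-39.0, -38.0, -37.0, -36.0, -35.0, -34.0, -33.0, -32.0, -31.0, -30.0, -29.0, -28.0, -27.0, -26.0, -25.0, -24.0, 58.0, 59.0, 60.0, 61.0, 62.0, 63.0, 64.0, 65.0, 66.0, 67.0, 68.0, 69.0, 70.0], [115.0, 135.0, 150.0, 174.0, 209.0, 238.0, 248.0, 251.0, 251.0, 251.0, 251.0, 251.0, 250.0, 241.0, 211.0, 158.0, 137.0, 191.0, 219.0, 223.0, 211.0, 194.0, 193.0, 204.0, 218.0, 229.0, 229.0, 204.0, 154.0])
(None, [-35.0, -34.0, -33.0, -32.0, -31.0, -30.0, -29.0, -28.0, -27.0, -26.0, -25.0, -24.0, 68.0, 69.0, 70.0, 71.0, 72.0, 147.0, 148.0, 149.0, 150.0, 151.0], [180.0, 230.0, 238.0, 238.0, 237.0, 237.0, 238.0, 239.0, 240.0, 236.0, 209.0, 139.0, 111.0, 144.0, 154.0, 142.0, 114.0, 120.0, 134.0, 133.0, 123.0, 114.0])
```

Emit:
play_rows(
  steps=[
    [[0.093,0.009,0,0,0],[0.177,0.048,0,0,0],[0.244,0.113,0,0,0],[0.285,0.196,0,0,0],[0.296,0.289,0,0,0],[0.276,0.379,0,0,0],[0.226,0.458,0,0,0],[0.153,0.516,0,0,0],[0.065,0.546,0,0,0],[-0.029,0.545,0,0,0],[-0.116,0.512,0,0,0],[-0.188,0.453,0,0,0],[-0.235,0.373,0,0,0],[-0.253,0.281,0,0,0],[-0.24,0.189,0,0,0],[-0.197,0.107,0,0,0],[-0.128,0.044,0,0,0],[-0.043,0.007,0,0,0],[0.05,0.001,0,0,0],[0.14,0.026,0,0,0]],
  ],
)

```text
t: 8.0
ee_pos: [521.4, -65.3, 151.9]
orientation: [0.552, 3.091, -0.001]
ft_force: [0.5, 1.5, 4.2]
finger_gap: 25.3
finger_force: 30.5
```

```bash
cat > sim.py <<'E'
import numpy as np
def sim(events,I,d,w=0.,th=0.):
    # events: list of (duration, crank speed rad/s); returns list of (th deg, w) after each
    out=[];dt=.0025
    for T,wc in events:
        for _ in range(int(round(T/dt))):
            drive=.04*wc-.045*w
            if w<=0 and abs(drive)<=d: w=0;continue
            wn=w+dt*(drive-d*np.sign(w if w else drive))/I
            w=0 if w>0 and wn<0 else wn; th+=w*dt
        out.append((np.degrees(th),w))
    return out
E
python3 - <<'E'
from lug import *
look("B")
from sim import sim
K=np.radians(19.5)/.125
ev=[(.125,np.radians(x)/.125) for x in [2,4,6.5,9,11.5,14,16.5,18.5]]+[(1.5,K),(.05,0),(2.5,K),(.05,0)]
for I in(.018,.023,.029,.035,.04):
  for d in(.010,.014,.018):
    o=sim(ev,I,d);print(I,d,"A",round(o[8][0],1),"B-A",round(o[10][0]-o[8][0],1),"w rpm",round(o[10][1]*9.549,2))
rows=__import__("rows").rows
rows(655.5,[19.5]*20)
E
```

```text
8.0 [521.4 -65.3 151.9] [0.5 1.5 4.2] 25.269703884747678
[-120.0, -119.0, -118.0, -117.0, -116.0, -115.0, -114.0, -113.0, -112.0, -111.0, -110.0, 58.0, 59.0, 60.0, 61.0, 62.0, 63.0, 64.0, 65.0, 66.0, 67.0, 68.0, 69.0, 70.0] [136.0, 148.0, 152.0, 153.0, 155.0, 165.0, 186.0, 213.0, 218.0, 193.0, 141.0, 138.0, 190.0, 218.0, 222.0, 211.0, 194.0, 193.0, 204.0, 218.0, 229.0, 228.0, 204.0, 154.0]
0.018 0.01 A 199.4 B-A 313.8 w rpm 20.98
0.018 0.014 A 189.2 B-A 300.8 w rpm 20.13
0.018 0.018 A 179.1 B-A 287.8 w rpm 19.29
0.023 0.01 A 186.5 B-A 312.7 w rpm 20.97
0.023 0.014 A 176.8 B-A 299.8 w rpm 20.12
0.023 0.018 A 167.3 B-A 286.8 w rpm 19.27
0.029 0.01 A 172.3 B-A 310.3 w rpm 20.93
0.029 0.014 A 163.2 B-A 297.4 w rpm 20.08
0.029 0.018 A 154.3 B-A 284.5 w rpm 19.24
0.035 0.01 A 159.5 B-A 306.7 w rpm 20.87
0.035 0.014 A 151.0 B-A 293.8 w rpm 20.02
0.035 0.018 A 142.7 B-A 281.0 w rpm 19.17
0.04 0.01 A 150.0 B-A 302.7 w rpm 20.78
0.04 0.014 A 141.9 B-A 290.0 w rpm 19.93
0.04 0.018 A 134.0 B-A 277.3 w rpm 19.09
[[[0.076, 0.054, 0, 0, 0], [0.13, 0.13, 0, 0, 0], [0.155, 0.219, 0, 0, 0], [0.149, 0.312, 0, 0, 0], [0.112, 0.398, 0, 0, 0], [0.049, 0.466, 0, 0, 0], [-0.033, 0.51, 0, 0, 0], [-0.126, 0.523, 0, 0, 0], [-0.217, 0.505, 0, 0, 0], [-0.297, 0.457, 0, 0, 0], [-0.357, 0.386, 0, 0, 0], [-0.389, 0.298, 0, 0, 0], [-0.39, 0.205, 0, 0, 0], [-0.36, 0.117, 0, 0, 0], [-0.302, 0.044, 0, 0, 0], [-0.224, -0.006, 0, 0, 0], [-0.133, -0.026, 0, 0, 0], [-0.04, -0.015, 0, 0, 0], [0.043, 0.026, 0, 0, 0], [0.108, 0.092, 0, 0, 0]]] end 1045.5 20
```

Emit:
play_rows(
  steps=[
    [[0.076,0.054,0,0,0],[0.13,0.13,0,0,0],[0.155,0.219,0,0,0],[0.149,0.312,0,0,0],[0.112,0.398,0,0,0],[0.049,0.466,0,0,0],[-0.033,0.51,0,0,0],[-0.126,0.523,0,0,0],[-0.217,0.505,0,0,0],[-0.297,0.457,0,0,0],[-0.357,0.386,0,0,0],[-0.389,0.298,0,0,0],[-0.39,0.205,0,0,0],[-0.36,0.117,0,0,0],[-0.302,0.044,0,0,0],[-0.224,-0.006,0,0,0],[-0.133,-0.026,0,0,0],[-0.04,-0.015,0,0,0],[0.043,0.026,0,0,0],[0.108,0.092,0,0,0]],
  ],
)

```text
t: 10.55
ee_pos: [507.2, -40.1, 152.0]
orientation: [0.552, 3.092, -0.0]
ft_force: [2.5, 0.4, 5.7]
finger_gap: 25.3
finger_force: 30.6
```

Run:
```python
from sim import *
from rows import rows
from bench import arm
s=arm.read_state();print(s["t"],np.round(s["ee_pos"],1))
rows(1045.5,[19.5]*20)
K=np.radians(19.5)/.125
dec=[16,12,9,7,6,5.5,5,5,5,5]
rows(1435.5,[19.5]*10+dec)
for I,d in((.033,.015),(.029,.0158),(.036,.0145)):
    o=sim([(.05,0),(6.25,K)]+[(.125,np.radians(x)/.125) for x in dec]+[(.05,0),(1,0)],I,d,w=2.07)
    print(I,d,[(round((-115.5-a+180)%360-180,1),round(w*9.55,2)) for a,w in o[1:]])
```

```text
10.55 [507.2 -40.1 152. ]
[[[0.039, 0.085, 0, 0, 0], [0.048, 0.177, 0, 0, 0], [0.025, 0.268, 0, 0, 0], [-0.027, 0.345, 0, 0, 0], [-0.102, 0.401, 0, 0, 0], [-0.191, 0.428, 0, 0, 0], [-0.284, 0.425, 0, 0, 0], [-0.37, 0.39, 0, 0, 0], [-0.44, 0.329, 0, 0, 0], [-0.486, 0.248, 0, 0, 0], [-0.502, 0.156, 0, 0, 0], [-0.486, 0.064, 0, 0, 0], [-0.44, -0.017, 0, 0, 0], [-0.37, -0.079, 0, 0, 0], [-0.284, -0.113, 0, 0, 0], [-0.191, -0.117, 0, 0, 0], [-0.102, -0.089, 0, 0, 0], [-0.027, -0.034, 0, 0, 0], [0.025, 0.044, 0, 0, 0], [0.048, 0.134, 0, 0, 0]]] end 1435.5 20
[[[-0.009, 0.093, 0, 0, 0], [-0.048, 0.177, 0, 0, 0], [-0.113, 0.244, 0, 0, 0], [-0.196, 0.285, 0, 0, 0], [-0.289, 0.296, 0, 0, 0], [-0.379, 0.276, 0, 0, 0], [-0.458, 0.226, 0, 0, 0], [-0.516, 0.153, 0, 0, 0], [-0.546, 0.065, 0, 0, 0], [-0.545, -0.029, 0, 0, 0], [-0.52, -0.101, 0, 0, 0], [-0.489, -0.15, 0, 0, 0], [-0.46, -0.181, 0, 0, 0], [-0.434, -0.202, 0, 0, 0], [-0.41, -0.218, 0, 0, 0], [-0.386, -0.23, 0, 0, 0], [-0.364, -0.238, 0, 0, 0], [-0.341, -0.245, 0, 0, 0], [-0.317, -0.25, 0, 0, 0], [-0.293, -0.253, 0, 0, 0]]] end 1706.0 20
[... 848 characters left out ...]
), (np.float64(140.9), np.float64(7.95)), (np.float64(135.4), np.float64(7.0)), (np.float64(130.4), np.float64(6.22)), (np.float64(128.7), np.float64(5.5)), (np.float64(120.0), 0.0)]
0.036 0.0145 [(np.float64(-144.6), np.float64(20.03)), (np.float64(-159.4), np.float64(19.43)), (np.float64(-173.5), np.float64(18.23)), (np.float64(173.5), np.float64(16.69)), (np.float64(161.6), np.float64(15.03)), (np.float64(150.9), np.float64(13.44)), (np.float64(141.4), np.float64(11.99)), (np.float64(133.0), np.float64(10.66)), (np.float64(125.4), np.float64(9.53)), (np.float64(118.6), np.float64(8.56)), (np.float64(112.5), np.float64(7.74)), (np.float64(110.3), np.float64(7.08)), (np.float64(94.1), 0.0)]
```

Emit:
play_rows(
  steps=[
    [[0.039,0.085,0,0,0],[0.048,0.177,0,0,0],[0.025,0.268,0,0,0],[-0.027,0.345,0,0,0],[-0.102,0.401,0,0,0],[-0.191,0.428,0,0,0],[-0.284,0.425,0,0,0],[-0.37,0.39,0,0,0],[-0.44,0.329,0,0,0],[-0.486,0.248,0,0,0],[-0.502,0.156,0,0,0],[-0.486,0.064,0,0,0],[-0.44,-0.017,0,0,0],[-0.37,-0.079,0,0,0],[-0.284,-0.113,0,0,0],[-0.191,-0.117,0,0,0],[-0.102,-0.089,0,0,0],[-0.027,-0.034,0,0,0],[0.025,0.044,0,0,0],[0.048,0.134,0,0,0]],
  ],
)

```text
t: 13.05
ee_pos: [507.7, -10.9, 152.0]
orientation: [0.55, 3.092, 0.0]
ft_force: [2.7, -0.6, 3.9]
finger_gap: 25.3
finger_force: 30.7
```

Run:
```python
from rows import rows
rows(1435.5,[19.5]*10+[17.5,15.5,14,13,12,11.5,11,11,11,11])
```

```text
[[[-0.009, 0.093, 0, 0, 0], [-0.048, 0.177, 0, 0, 0], [-0.113, 0.244, 0, 0, 0], [-0.196, 0.285, 0, 0, 0], [-0.289, 0.296, 0, 0, 0], [-0.379, 0.276, 0, 0, 0], [-0.458, 0.226, 0, 0, 0], [-0.516, 0.153, 0, 0, 0], [-0.546, 0.065, 0, 0, 0], [-0.545, -0.029, 0, 0, 0], [-0.517, -0.108, 0, 0, 0], [-0.474, -0.168, 0, 0, 0], [-0.422, -0.21, 0, 0, 0], [-0.366, -0.238, 0, 0, 0], [-0.31, -0.251, 0, 0, 0], [-0.255, -0.253, 0, 0, 0], [-0.203, -0.244, 0, 0, 0], [-0.154, -0.226, 0, 0, 0], [-0.109, -0.198, 0, 0, 0], [-0.07, -0.162, 0, 0, 0]]] end 1758.0 20
```

Emit:
play_rows(
  steps=[
    [[-0.009,0.093,0,0,0],[-0.048,0.177,0,0,0],[-0.113,0.244,0,0,0],[-0.196,0.285,0,0,0],[-0.289,0.296,0,0,0],[-0.379,0.276,0,0,0],[-0.458,0.226,0,0,0],[-0.516,0.153,0,0,0],[-0.546,0.065,0,0,0],[-0.545,-0.029,0,0,0],[-0.517,-0.108,0,0,0],[-0.474,-0.168,0,0,0],[-0.422,-0.21,0,0,0],[-0.366,-0.238,0,0,0],[-0.31,-0.251,0,0,0],[-0.255,-0.253,0,0,0],[-0.203,-0.244,0,0,0],[-0.154,-0.226,0,0,0],[-0.109,-0.198,0,0,0],[-0.07,-0.162,0,0,0]],
  ],
)

```text
t: 15.55
ee_pos: [509.4, -46.8, 151.9]
orientation: [0.551, 3.093, -0.0]
ft_force: [-0.4, -1.0, 8.3]
finger_gap: 25.4
finger_force: 30.8
```

Run:
```python
from lug import *
from sim import sim
look("C")
K=np.radians(19.5)/.125
f=lambda l:[(.125,np.radians(x)/.125) for x in l]
r=np.radians
for I in(.029,.031,.033,.035):
  for d in (.0145,.015,.0155):
    ev=f([2,4,6.5,9,11.5,14,16.5,18.5])+[(1.5,K),(.05,0),(2.5,K),(.05,0),(6.25,K)]+f([17.5,15.5,14,13,12,11.5,11,11,11,11])
    o=sim(ev,I,d);print(I,d,[round((-30-a+180)%360-180,1) for a,_ in (o[8],o[10],o[-1])],o[-1][1]*9.55)
```

```text
15.55 [509.4 -46.8 151.9] [-0.4 -1.   8.3] 25.393477544914425
[58.0, 59.0, 60.0, 61.0, 62.0, 63.0, 64.0, 65.0, 66.0, 67.0, 68.0, 69.0, 70.0, 85.0, 86.0, 87.0, 88.0, 89.0] [138.0, 190.0, 219.0, 223.0, 211.0, 194.0, 194.0, 205.0, 219.0, 230.0, 229.0, 204.0, 154.0, 113.0, 169.0, 202.0, 192.0, 147.0]
0.029 0.0145 [np.float64(167.9), np.float64(-127.9), np.float64(81.7)] 12.258211173426858
0.029 0.015 [np.float64(169.0), np.float64(-125.2), np.float64(89.3)] 12.152100062716094
0.029 0.0155 [np.float64(170.2), np.float64(-122.4), np.float64(96.8)] 12.045988952005326
0.031 0.0145 [np.float64(172.1), np.float64(-122.6), np.float64(85.9)] 12.47811606623506
0.031 0.015 [np.float64(173.2), np.float64(-119.9), np.float64(93.4)] 12.372004956526348
0.031 0.0155 [np.float64(174.3), np.float64(-117.2), np.float64(100.9)] 12.265893846817644
0.033 0.0145 [np.float64(176.1), np.float64(-117.4), np.float64(90.2)] 12.689945570407417
0.033 0.015 [np.float64(177.2), np.float64(-114.7), np.float64(97.7)] 12.583834463515192
0.033 0.0155 [np.float64(178.3), np.float64(-112.1), np.float64(105.1)] 12.477723356622972
0.035 0.0145 [np.float64(-180.0), np.float64(-112.2), np.float64(94.5)] 12.893457634990455
0.035 0.015 [np.float64(-178.9), np.float64(-109.6), np.float64(102.0)] 12.787346535067758
0.035 0.0155 [np.float64(-177.9), np.float64(-106.9), np.float64(109.4)] 12.681235435145044
```

Run:
```python
import numpy as np
from sim import sim
from rows import rows
f=lambda l:[(.125,np.radians(x)/.125) for x in l]
c1=[11]*20; c2=[11]*4+[10,9,8,7.5,7,6.5,6,6,6,5.5,5.5,5.5,5,5,5,5]
for I,d in((.033,.0145),(.029,.0145),(.035,.0145),(.033,.0155)):
    o=sim([(.05,0)]+f(c1)+f(c2)+[(1,0)],I,d,w=12.6/9.55)
    print(I,d,[(round(90-o[i][0],1),round(np.degrees(o[i][1]),1)) for i in (20,30,40,41)])
rows(1758,c1);rows(1978,c2)
```

```text
0.033 0.0145 [(np.float64(-69.8), np.float64(60.1)), (np.float64(-139.8), np.float64(44.6)), (np.float64(-180.5), np.float64(23.7)), (np.float64(-186.6), np.float64(0.0))]
0.029 0.0145 [(np.float64(-68.5), np.float64(59.9)), (np.float64(-137.9), np.float64(43.3)), (np.float64(-176.7), np.float64(22.4)), (np.float64(-181.6), np.float64(0.0))]
0.035 0.0145 [(np.float64(-70.4), np.float64(60.2)), (np.float64(-140.7), np.float64(45.3)), (np.float64(-182.3), np.float64(24.3)), (np.float64(-189.1), np.float64(0.0))]
0.033 0.0155 [(np.float64(-67.5), np.float64(58.8)), (np.float64(-135.9), np.float64(43.4)), (np.float64(-175.0), np.float64(22.4)), (np.float64(-180.4), np.float64(0.0))]
[[[0.031, 0.042, 0, 0, 0], [0.054, 0.09, 0, 0, 0], [0.067, 0.141, 0, 0, 0], [0.07, 0.194, 0, 0, 0], [0.064, 0.246, 0, 0, 0], [0.047, 0.296, 0, 0, 0], [0.021, 0.342, 0, 0, 0], [-0.013, 0.382, 0, 0, 0], [-0.055, 0.415, 0, 0, 0], [-0.101, 0.439, 0, 0, 0], [-0.152, 0.454, 0, 0, 0], [-0.204, 0.459, 0, 0, 0], [-0.257, 0.454, 0, 0, 0], [-0.307, 0.439, 0, 0, 0], [-0.354, 0.415, 0, 0, 0], [-0.395, 0.382, 0, 0, 0], [-0.43, 0.342, 0, 0, 0], [-0.456, 0.296, 0, 0, 0], [-0.472, 0.246, 0, 0, 0], [-0.479, 0.194, 0, 0, 0]]] end 1978 20
[[[0.003, -0.053, 0, 0, 0], [0.016, -0.104, 0, 0, 0], [0.039, -0.151, 0, 0, 0], [0.07, -0.194, 0, 0, 0], [0.106, -0.226, 0, 0, 0], [0.142, -0.25, 0, 0, 0], [0.176, -0.266, 0, 0, 0], [0.211, -0.277, 0, 0, 0], [0.244, -0.283, 0, 0, 0], [0.275, -0.285, 0, 0, 0], [0.304, -0.283, 0, 0, 0], [0.332, -0.279, 0, 0, 0], [0.36, -0.271, 0, 0, 0], [0.384, -0.262, 0, 0, 0], [0.408, -0.25, 0, 0, 0], [0.431, -0.236, 0, 0, 0], [0.45, -0.222, 0, 0, 0], [0.468, -0.206, 0, 0, 0], [0.484, -0.188, 0, 0, 0], [0.499, -0.169, 0, 0, 0]]] end 2124.5 20
```

Emit:
play_rows(
  steps=[
    [[0.031,0.042,0,0,0],[0.054,0.09,0,0,0],[0.067,0.141,0,0,0],[0.07,0.194,0,0,0],[0.064,0.246,0,0,0],[0.047,0.296,0,0,0],[0.021,0.342,0,0,0],[-0.013,0.382,0,0,0],[-0.055,0.415,0,0,0],[-0.101,0.439,0,0,0],[-0.152,0.454,0,0,0],[-0.204,0.459,0,0,0],[-0.257,0.454,0,0,0],[-0.307,0.439,0,0,0],[-0.354,0.415,0,0,0],[-0.395,0.382,0,0,0],[-0.43,0.342,0,0,0],[-0.456,0.296,0,0,0],[-0.472,0.246,0,0,0],[-0.479,0.194,0,0,0]],
  ],
)

```text
t: 18.1
ee_pos: [613.1, -42.9, 151.9]
orientation: [0.549, 3.093, 0.001]
ft_force: [-2.3, 0.9, 8.5]
finger_gap: 25.2
finger_force: 30.8
```

Emit:
play_rows(
  steps=[
    [[0.003,-0.053,0,0,0],[0.016,-0.104,0,0,0],[0.039,-0.151,0,0,0],[0.07,-0.194,0,0,0],[0.106,-0.226,0,0,0],[0.142,-0.25,0,0,0],[0.176,-0.266,0,0,0],[0.211,-0.277,0,0,0],[0.244,-0.283,0,0,0],[0.275,-0.285,0,0,0],[0.304,-0.283,0,0,0],[0.332,-0.279,0,0,0],[0.36,-0.271,0,0,0],[0.384,-0.262,0,0,0],[0.408,-0.25,0,0,0],[0.431,-0.236,0,0,0],[0.45,-0.222,0,0,0],[0.468,-0.206,0,0,0],[0.484,-0.188,0,0,0],[0.499,-0.169,0,0,0]],
  ],
)

```text
t: 20.6
ee_pos: [507.4, -40.6, 151.9]
orientation: [0.55, 3.093, -0.0]
ft_force: [-1.5, -0.4, 9.4]
finger_gap: 25.1
finger_force: 30.8
```

Run:
```python
from lug import *
look("D")
cv2.imwrite("pics/Dc.png",cv2.resize(cv2.imread("pics/D.png")[175:255,197:292],None,fx=7,fy=7,interpolation=cv2.INTER_CUBIC))
```

```text
20.6 [507.4 -40.6 151.9] [-1.5 -0.4  9.4] 25.0995778307158
[-180.0, -179.0, 58.0, 59.0, 60.0, 61.0, 62.0, 63.0, 64.0, 65.0, 66.0, 67.0, 68.0, 69.0, 70.0, 166.0, 167.0, 168.0, 169.0, 170.0, 171.0, 172.0, 173.0, 174.0, 175.0, 176.0, 177.0, 178.0, 179.0] [137.0, 125.0, 137.0, 190.0, 219.0, 223.0, 212.0, 195.0, 194.0, 205.0, 219.0, 230.0, 229.0, 204.0, 154.0, 113.0, 160.0, 197.0, 230.0, 237.0, 241.0, 241.0, 241.0, 240.0, 235.0, 226.0, 199.0, 174.0, 151.0]
```

View pics/Dc.png

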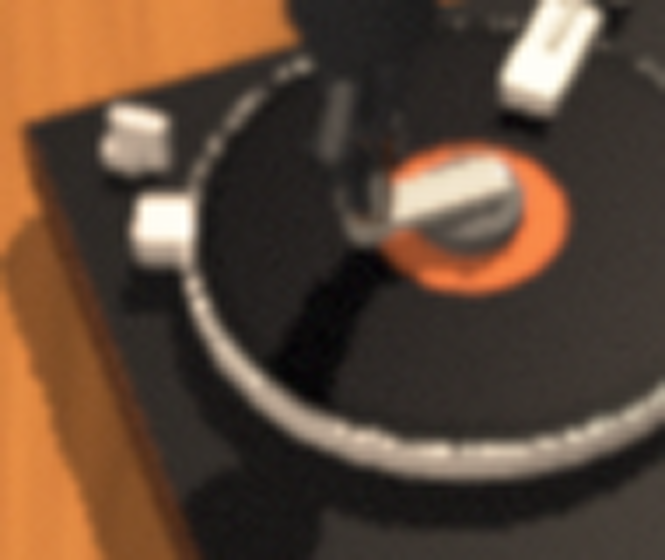

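The lug is at about 172° (crop 165,225) and still crawling towards the pointer blade (140,130), with about 21° to go.

Run:
```python
import numpy as np
from sim import sim
from rows import rows
f=lambda l:[(.125,np.radians(x)/.125) for x in l]
c=[4.5,4,4,4,3.5,3,2,1,0,0,0]
for I,d,w in((.033,.0145,24),(.033,.0145,27),(.033,.0135,26),(.033,.0155,22)):
    o=sim([(.05,0)]+f(c),I,d,w=np.radians(w)); print(I,d,[(round(172-o[i][0],1),round(np.degrees(o[i][1]),1)) for i in (4,8,11)])
rows(2124.5,c)
```

```text
0.033 0.0145 [(np.float64(161.6), np.float64(16.0)), (np.float64(155.6), np.float64(6.7)), (np.float64(154.9), np.float64(0.0))]
0.033 0.0145 [(np.float64(160.5), np.float64(17.4)), (np.float64(153.9), np.float64(7.4)), (np.float64(153.1), np.float64(0.0))]
0.033 0.0135 [(np.float64(160.6), np.float64(17.6)), (np.float64(153.9), np.float64(8.1)), (np.float64(152.8), np.float64(0.0))]
0.033 0.0155 [(np.float64(162.6), np.float64(14.4)), (np.float64(157.3), np.float64(5.2)), (np.float64(156.9), np.float64(0.0))]
[[[0.012, 0.018, 0, 0, 0], [0.021, 0.035, 0, 0, 0], [0.029, 0.052, 0, 0, 0], [0.036, 0.07, 0, 0, 0], [0.041, 0.086, 0, 0, 0], [0.045, 0.1, 0, 0, 0], [0.047, 0.11, 0, 0, 0], [0.047, 0.114, 0, 0, 0], [0.047, 0.114, 0, 0, 0], [0.047, 0.114, 0, 0, 0], [0.047, 0.114, 0, 0, 0]]] end 2150.5 11
```

Good: every case stops 2 to 6° short of the pointer angle (150.6°) without overshooting.

Emit:
play_rows(
  steps=[
    [[0.012,0.018,0,0,0],[0.021,0.035,0,0,0],[0.029,0.052,0,0,0],[0.036,0.07,0,0,0],[0.041,0.086,0,0,0],[0.045,0.1,0,0,0],[0.047,0.11,0,0,0],[0.047,0.114,0,0,0],[0.047,0.114,0,0,0],[0.047,0.114,0,0,0],[0.047,0.114,0,0,0]],
  ],
)

```text
t: 22.02
ee_pos: [506.7, -15.3, 151.9]
orientation: [0.549, 3.093, 0.001]
ft_force: [-1.8, 0.7, 9.4]
finger_gap: 24.9
finger_force: 30.9
```

Run:
```python
from lug import *
look("E")
p=vision.camera_params("wrist");np.savez("wE.npz",**p)
im=vision.get_image("wrist");cv2.imwrite("pics/wE.png",im)
a=cv2.resize(cv2.imread("pics/E.png")[175:235,197:272],(400,320),interpolation=cv2.INTER_CUBIC)
b=cv2.resize(im[0:240],(400*512//400,240)) 
b=cv2.resize(im,(400,300),interpolation=cv2.INTER_AREA)
c=np.zeros((320,800,3),np.uint8);c[:,:400]=a;c[:300,400:]=b
cv2.imwrite("pics/Ec.png",c)
```

```text
22.025 [506.7 -15.3 151.9] [-1.8  0.7  9.4] 24.921329813986965
[58.0, 59.0, 60.0, 61.0, 62.0, 63.0, 64.0, 65.0, 66.0, 67.0, 68.0, 69.0, 70.0, 142.0, 143.0, 144.0, 145.0, 146.0, 147.0, 148.0, 149.0, 150.0, 151.0, 152.0, 153.0, 154.0, 155.0, 156.0, 157.0, 158.0] [139.0, 192.0, 219.0, 223.0, 212.0, 195.0, 194.0, 205.0, 219.0, 230.0, 230.0, 205.0, 155.0, 121.0, 169.0, 211.0, 233.0, 239.0, 241.0, 241.0, 241.0, 241.0, 239.0, 231.0, 215.0, 187.0, 163.0, 148.0, 135.0, 119.0]
```

View pics/Ec.png

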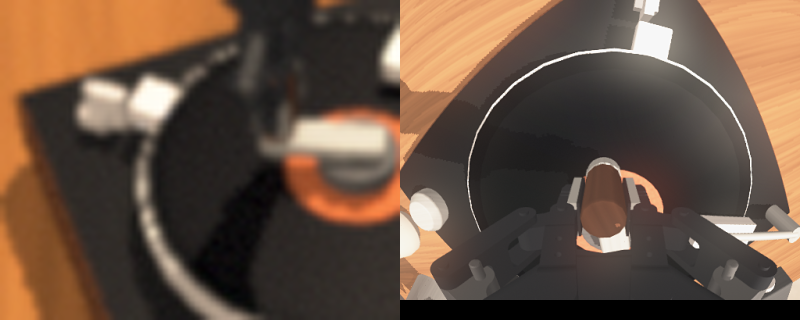

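The lug has stopped close to the blade: wrist half, lug at (652,42) and blade at (647,8). I'll check with an enlarged wrist crop.

Run:
```python
import cv2
im=cv2.imread("pics/wE.png");cv2.imwrite("pics/wEc.png",cv2.resize(im[0:75,270:370],None,fx=8,fy=8,interpolation=cv2.INTER_CUBIC))
```

```text
(no output)
```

View pics/wEc.png

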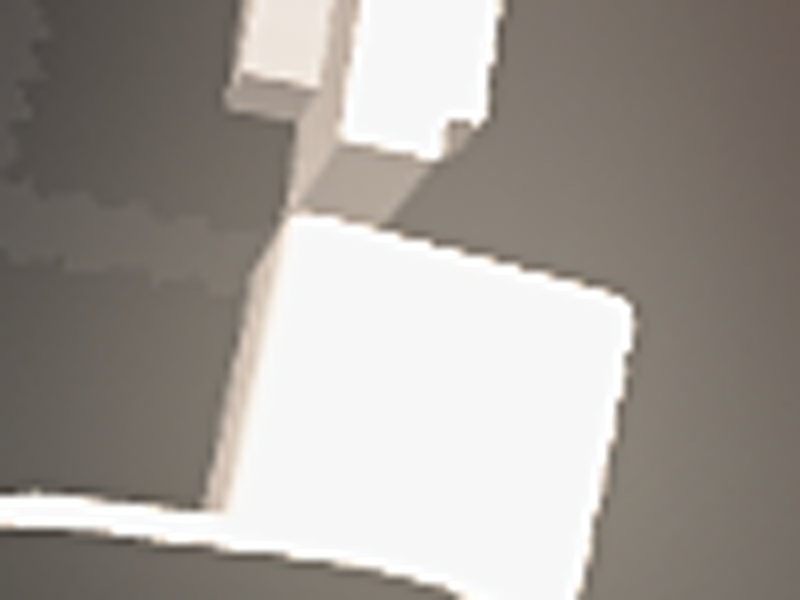

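The blade (tip centre 393,148) projects onto the lug's outer edge about 7.5 mm from its middle, well inside the ±15 mm width. Turning back isn't allowed and this meets the task, so I'm letting go.

Emit:
play_rows(
  steps=[
    [[0,0,0,0,0.4],[0,0,0,0,0.6],[0,0,0,0,0.8],[0,0,0,0,0.9],[0,0,0,0,0.9],[0,0,-0.1,0,0.9],[0,0,-0.3,0,0.9],[0,0,-0.5,0,0.9],[0,0,-0.6,0,0.9],[0,0,-0.6,0,0.9],[0,0,-0.6,0,0.9]],
  ],
)

```text
t: 23.5
ee_pos: [505.3, -15.9, 270.3]
orientation: [-0.549, -3.091, 0.0]
ft_force: [0.1, -0.1, 0.1]
finger_gap: 76.6
finger_force: 0.0
```

Run:
```python
from lug import *
look("F")
im=vision.get_image("wrist");cv2.imwrite("pics/wF.png",im)
cv2.imwrite("pics/wFb.png",im)
```

```text
23.5 [505.3 -15.9 270.3] [ 0.1 -0.1  0.1] 76.59379268919386
[58.0, 59.0, 60.0, 61.0, 62.0, 63.0, 64.0, 65.0, 66.0, 67.0, 68.0, 69.0, 70.0, 142.0, 143.0, 144.0, 145.0, 146.0, 147.0, 148.0, 149.0, 150.0, 151.0, 152.0, 153.0, 154.0, 155.0, 156.0, 157.0, 158.0] [139.0, 192.0, 220.0, 224.0, 213.0, 196.0, 196.0, 207.0, 220.0, 231.0, 230.0, 206.0, 155.0, 122.0, 170.0, 210.0, 232.0, 239.0, 241.0, 241.0, 241.0, 242.0, 239.0, 230.0, 212.0, 184.0, 160.0, 147.0, 134.0, 118.0]
```

View pics/wFb.png

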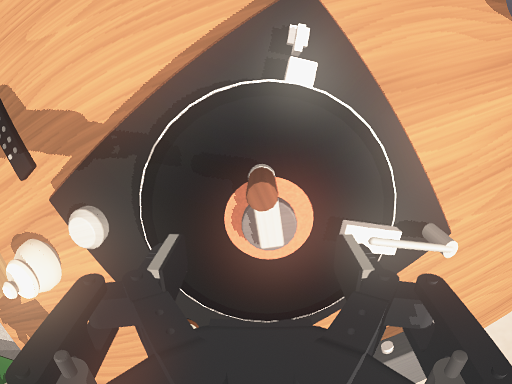

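The lug (301,72) stands still in front of the pointer (299,40), unchanged since release. The hand is clear of the knob (262,190), and the weight, jar, remote and brush are undisturbed.

```bash
python3 -c "
from bench import arm
print(arm.finish_job())"
```

```text
the job is handed in; nothing more can be done
None
```

The job is handed in at about 23.6 s: by camera checks and a fitted model the platter ran at about 20 turns a minute for over 6 s, then stopped with the pointer about 7.5 mm off the lug's middle (within its ±15 mm width), and the crank is released.

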